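# Screw the filler plug into a jeweller's gas fluxer

### The job

Lift the brass filler plug out of its wooden rest, put it upright into the filler neck on top of the steel gas fluxer and screw it in until its flange is fully home on the neck, then let go. The thread start has to be found by feel: unless the plug drops in at once, turn it backwards (anticlockwise from above), resting lightly on the threads, until it does; then run it in clockwise. Press gently, never forcing the plug or letting it go in crooked, and leave the other things on the bench where they are.

Things in the scene. Friction and masses are not known exactly. Their poses are not given: they have to be found in the camera images.
- plug_knob (a point): Centre of the round knurled grip knob of the brass filler plug (upright at the start; z axis = plug's axis, up). Knob 30 mm diameter, 35 mm tall: 17.5 mm above and below this point; it can be gripped at any yaw. Under it a flange, 58 mm diameter, 5 mm thick. The plug reaches 57.5 mm below this point and weighs about 250 g
- plug_flange (a point): Centre of the underside of the plug's flange, on its axis, 22.5 mm below plug_knob. Below it is a shank of 32.6 mm diameter, 23 mm long, then a 12 mm cone tapering to 18 mm. When the plug is fully home this point meets neck_mouth
- plug_lugs (a point): On the plug's axis, 17 mm below plug_flange, level with the undersides of its three thread lugs: 120 degrees apart, out to 43 mm diameter, 4 mm wide, 4 mm tall; one points along this point's x axis
- rest: Fixed wooden block 100 x 100 x 45 mm tall with a round vertical hole of 49 mm in the middle, in which the plug stands at the start, its flange lying on the block's top. Origin at the centre of its underside
- fluxer: Gas fluxer, fixed to the bench: an upright steel pot of 100 mm diameter with a 62 mm wide brass filler neck on top, 150 mm tall in all, two short gas ports on its sides (low down). Origin at the centre of its underside, z up
- neck_mouth (a point): Centre of the neck's flat top rim, 150 mm above the bench, z up; rim 62 mm outside, 49 mm inside. Within is a right-hand three-start thread of 35 mm free bore whose clocking (where the three starts lie) IS NOT MEASURED and has nothing to do with any listed axes: it must be felt. More than 60 N of contact in all (about 1 N m of twist) spoils the thread
- thread_top (a point): On the neck's axis, level with neck_mouth. Lugs on the threads: plug_flange is 8 to 15 mm above neck_mouth, rising 4 mm per rad anticlockwise. Three narrow shoulders (flange 17 mm up if a lug stands on one) block clockwise turning there; anticlockwise off them the plug falls 8 mm onto the threads (flange 9 mm up), which is not the start. The true drop comes within 2.1 rad anticlockwise
- thread_start (a point): On the neck's axis, 12 mm below neck_mouth: lugs dropped into the start, a gap 4 mm wider than a lug. plug_flange is then 4.5 to 6.5 mm above neck_mouth; the next shoulder stops anticlockwise turning. From here it sinks about 4 mm per rad clockwise, is home (0 mm) after 1.0 to 1.5 rad and stops dead after at most 1.9 rad. Play about 1 mm up, down and sideways; it stays where it is left
- mandrel: Bystander: tapered steel ring mandrel, 240 mm long, 26 mm thick, lying on the bench
- bench_block: Bystander: square steel bench block 80 x 80 x 22 mm; origin at the centre of its underside
- flux_bottle: Bystander: upright bottle, 60 mm diameter, 130 mm tall; origin at the centre of its underside
- hammer: Bystander: small hammer, 240 mm long, lying on the bench
Mind the look-alikes: they are no part of the job. What is meant by the part that bears plug_knob is not purple, and is the smaller of those in its own colour.

How it is judged:
On the way:
1. the plug, upright in the neck, has dropped into the thread start (flange less than 7.5 mm above the rim) (z of plug_flange in the frame of neck_mouth between 0.002 and 0.0075 m and horizontal distance between plug_flange and neck_mouth below 0.004 m and angle between plug_flange's own z axis and vertical below 0.12 rad), for 0.1 s.
At the end, for the whole second after the job is handed in: the plug is screwed in upright and released: the flange's underside lies within 1 mm of the neck's rim, centred within 3 mm, tilted less than 0.04 rad (z of plug_flange in the frame of neck_mouth between -0.003 and 0.001 m and horizontal distance between plug_flange and neck_mouth below 0.003 m and angle between plug_flange's own z axis and vertical below 0.04 rad and contact force between the fingers and plug below 0.1 N); the robot touches nothing.
It fails at once if the plug is forced against the fluxer with more than 60 N in all (contact force between plug and fluxer above 60 N).
It fails at once if the plug goes crooked (over 0.2 rad) into the neck (distance between plug_flange and neck_mouth below 0.018 m and angle between plug_flange's own z axis and vertical above 0.2 rad).
It fails at once if a bystander is pushed more than 20 mm (distance of any of mandrel, bench_block, flux_bottle, hammer from where it was at the start of the episode above 0.02 m).
It also fails if it takes over 72 s, if anything falls off the work surface, if the arm or the gripper's body presses on something with over 40 N, if the wrist force passes 120 N, or if a joint passes its speed limit or range.

### The arm

A 6-joint arm with a two-finger parallel gripper is mounted at the origin on the work surface. World frame = base frame: x ahead of the robot, y to its left, z up, the work surface at z = 0. Lengths are in m, angles in rad, forces in N, time in s.
With the tool pointing down it reaches from about 0.375 to 0.975 m from the base axis. Payload 3.8 kg.
Tool frame: the origin (TCP) lies at the very end of the fingers, on their centre line; the grasp point (between the pads) lies 19 mm behind it; z points along the fingers, y is the line along which they close (so a half turn about z gives the same grasp; the last joint's range is limited). The gripper opens to 85 mm and grips with 20 to 120 N. Pads are 22 mm wide; open, the fingers measure 114 mm over their backs; the gripper's body (76 mm by 85 mm) begins 54 mm behind the grasp point. The pads swing forward as they close: fully open they stand 13 mm farther back than shut.
Start: joints at [1.248, 0.264, 1.604, -0, 1.274, -0.037], TCP at [0.19, 0.648, 0.231] pointing down, gripper open.
Joint ranges: [-2.63, 2.63], [-0.94, 2.18], [0.31, 2.57], [-1.31, 4.45], [0, 2.66], [-2.55, 2.55]. Speed limits (rad/s): [2.57, 2.57, 3.14, 3.14, 3.14, 3.14].

### API

Orientations are given as a rotation vector (axis times angle).
In Python, from workcell import read_state, read_camera, calibration, finish_job gives the robot as it stands.
- The arm moves only by the tool step_arm, never from a script. Its argument "commands" is a list of rows, each an object of numbers: "fingers": the gripper's target within -1 to 1 (shut at 1, half-way at 0, fully open at -1); "dx", "dy", "dz": the shift along the tool's x, y, z in m; "roll": the turn about the tool's z in degrees. In form: [{"fingers": .., "dx": .., "dy": .., "dz": .., "roll": ..}, ...]. A call has 1 to 8 rows; each row is the pose to reach, as a shift and turn from the pose commanded when the call began, along the tool's axes at that moment; what a row does not reach only later rows make up. A row lasts 1/8 s, in which the tool goes at most 62.5 mm and 10.7 degrees, less where a joint would pass 70% of its speed; a pose out of reach is approached as far as the arm can. A call with a gripper value outside its range is refused whole. The fingers move at their own pace and stop on an object; "squeeze" is the grip in N (left out, the last holds). Time passes only in rows, so rows that repeat a pose let the fingers close. It gives the time, the measured TCP pose, the force, the opening and the grip force at its end, in the units of the state.
- read_state(): the state, without advancing time (a new reading comes with each control period).
- read_camera(name): name is "scene" or "top"; returns (picture, depth): 420x560x3 uint8, blue, green, red; 420x560 float32, m along the optical axis (not along the pixel's ray), 0 where there is no reading.
- calibration(name): a dict with "intrinsics" (3x3 intrinsics, pixels), "world_to_cam" (4x4, takes a point from world to camera coordinates). Camera axes: x right, y up, looking along -z (the intrinsics and any distortion apply to the point x, -y, -z); pixel columns grow to the right and rows downward; lengths in m; the calibration is good to about 2 mm. A picture is of the moment at which its call begins. calibration takes no time and is no camera call.
- finish_job(): hands the job in; it is judged then, once.
The state is a dict: "time": time; "q": joint angles; "joint_vel": joint speeds; "joint_torque": joint torques, N m; "tool_pos": TCP position; "tcp_rot": TCP orientation; "wrist_force": force on the tool from outside, world axes, zero at the start; "torque": the same for the moment, N m; "width": opening from 0.0 (shut) to 1.0 (fully open); "grip_force": force on a finger pad.
Only numpy, scipy, OpenCV 4.12 (cv2) and the standard library are available. Lean on these libraries where they do the work, as an engineer would, in place of code of your own. Each camera call takes 0.05 s, during which the arm holds its last target. There are 200 camera calls.

## Working session

There is one attempt and no reset: what is moved stays moved. The work goes in short steps, Python scripts to look and compute and a tool call to move; the robot and the scene stay as the last step left them, time stands still between calls to the robot, and variables do not carry over. Pictures are saved under pics/ and viewed, at most 10 in all, crops included, and the job is handed in when it is done.

Besides the shell and the picture viewer there is one more tool, called after "Emit:" by a JSON object that holds its "name" and its "arguments", one argument or row to a line. step_arm: Moves the arm, as the interface text tells. Its arguments: {"type":"object","properties":{"commands":{"type":"array","items":{"type":"object","properties":{"fingers":{"type":"number"},"dx":{"type":"number"},"dy":{"type":"number"},"dz":{"type":"number"},"roll":{"type":"number"}}}},"squeeze":{"type":"number"}},"required":["commands"]}

```bash
mkdir -p pics; cat > h.py <<'E'
import numpy as np, cv2
from workcell import *
def cloud(name):
    im,d=read_camera(name); c=calibration(name); K=np.array(c["intrinsics"]); T=np.linalg.inv(np.array(c["world_to_cam"]))
    v,u=np.mgrid[:420,:560]
    P=np.stack([(u-K[0,2])/K[0,0]*d,-(v-K[1,2])/K[1,1]*d,-d],-1)
    return im,d,P@T[:3,:3].T+T[:3,3]
E
python3 - <<'E'
from h import *
a=[]
for n in("scene","top"):
    im,d,P=cloud(n); np.savez(n,im=im,d=d,P=P); cv2.imwrite(f"pics/{n}0.png",im); 
    c=calibration(n); print({k:np.round(v,3).tolist() if not isinstance(v,str) else v for k,v in c.items()})
s=read_state(); print(s)
E
```

```text
{'intrinsics': [[393.084, 0.0, 279.463], [0.0, 393.084, 210.245], [0.0, 0.0, 1.0]], 'world_to_cam': [[0.015, 1.0, 0.012, -0.029], [-0.722, 0.002, 0.692, 0.361], [0.692, -0.019, 0.722, -1.427], [0.0, 0.0, 0.0, 1.0]]}
{'intrinsics': [[391.263, 0.0, 281.682], [0.0, 391.263, 206.535], [0.0, 0.0, 1.0]], 'world_to_cam': [[0.023, -1.0, 0.003, 0.006], [0.985, 0.023, 0.168, -0.616], [-0.168, -0.001, 0.986, -1.154], [0.0, 0.0, 0.0, 1.0]]}
{'time': 0.1, 'q': array([ 1.24807058e+00,  2.64664868e-01,  1.60528312e+00, -7.25342820e-07,
        1.27368278e+00, -3.68943048e-02]), 'joint_vel': array([-0.00073297,  0.00110737, -0.00270451,  0.00029294, -0.00188919,
       -0.00137949]), 'joint_torque': array([ 1.27680041e-04, -5.16702139e+01, -3.68587303e+01, -1.10401193e-04,
        6.21985891e-03, -2.75372224e-05]), 'tool_pos': array([0.19010352, 0.64697241, 0.23007057]), 'tcp_rot': array([-0.44740376, -3.10920224,  0.00314967]), 'wrist_force': array([ 0.38066762, -0.02922566,  0.79602438]), 'torque': array([-0.0433603 , -0.02380553,  0.08983525]), 'grip_force': 0.0, 'width': 0.9997009152614594}
```

View pics/scene0.png

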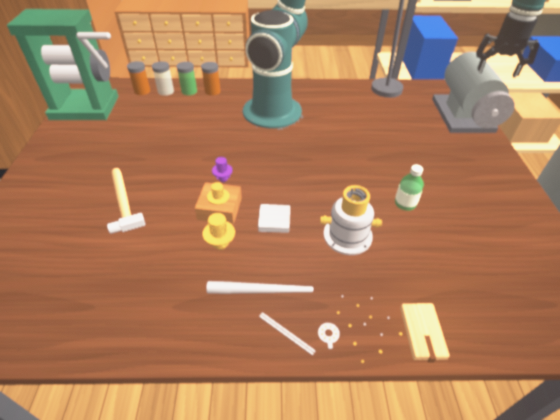

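View pics/top0.png

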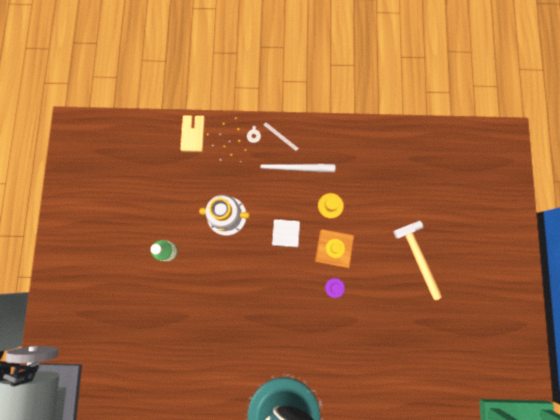

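The scene view shows three plug-like things: purple at (222,168), yellow in the wooden rest at (218,195), and a bigger yellow one standing free at (218,230). The top view shows the same three at (335,288), (335,248) and (331,206). The fluxer neck is at about (356,200) in the scene view and (220,209) in the top view. The plug in the rest fits: it is not purple, looks like the smaller yellow one, and stands in the rest. I'll confirm with a crop and measurements.

```bash
python3 - <<'E'
from h import *
D={n:np.load(n+".npz") for n in("scene","top")}
im=D["scene"]["im"]; a=cv2.resize(im[150:255,180:260],None,fx=5,fy=5,interpolation=cv2.INTER_CUBIC)
im=D["top"]["im"]; b=cv2.resize(im[180:305,300:370],None,fx=4.2,fy=4.2,interpolation=cv2.INTER_CUBIC)[:525]
cv2.imwrite("pics/crop.png",np.hstack([a[:525],b])[:, :800])
def fit(P,lo,hi,c,r,n):
    m=(P[...,2]>lo)&(P[...,2]<hi)&(np.hypot(P[...,0]-c[0],P[...,1]-c[1])<r)
    q=P[m]; 
    if len(q)<4: print(n,"few"); return
    (x,y),R=cv2.minEnclosingCircle(q[:,:2].astype(np.float32))
    print(n,len(q),"mec",np.round([x,y,R],4),"mean",q.mean(0).round(4),"zpct",np.percentile(q[:,2],[5,50,95]).round(4))
for n in D:
    P=D[n]["P"]
    px={"scene":dict(plug=(217,187),big=(217,220),neck=(356,193)),"top":dict(plug=(335,247),big=(331,205),neck=(220,209))}[n]
    for k,(u,v) in px.items():
        c=np.nanmedian(P[v-2:v+3,u-2:u+3].reshape(-1,3),0); print(n,k,c.round(3))
        if k=="neck": fit(P,.143,.158,c,.06,n+k)
        else:
            fit(P,c[2]-.006,c[2]+.006,c,.03,n+k+" knob")
            if k=="plug": fit(P,.046,.056,c,.045,n+" flange"); fit(P,.04,.049,c,.08,n+" rest")
            else: fit(P,c[2]-.045,c[2]-.028,c,.05,n+" bigflange")
E
```

```text
scene plug [ 0.496 -0.142  0.084]
sceneplug knob 89 mec [ 0.4942 -0.1436  0.016 ] mean [ 0.4955 -0.143   0.0833] zpct [0.0788 0.0836 0.0864]
scene flange 190 mec [ 0.4975 -0.14    0.0439] mean [ 0.5023 -0.1417  0.0487] zpct [0.0463 0.0488 0.0518]
scene rest 791 mec [ 0.4934 -0.1428  0.069 ] mean [ 0.5024 -0.1424  0.0443] zpct [0.0415 0.0441 0.0481]
scene big [ 0.627 -0.128  0.099]
scenebig knob 190 mec [ 0.6246 -0.129   0.021 ] mean [ 0.6265 -0.1292  0.0992] zpct [0.0956 0.0994 0.1015]
scene bigflange 99 mec [ 0.6271 -0.129   0.0355] mean [ 0.6376 -0.1272  0.0611] zpct [0.0547 0.0607 0.0705]
scene neck [0.573 0.201 0.135]
sceneneck 264 mec [0.5918 0.1957 0.0318] mean [0.5929 0.1965 0.1471] zpct [0.1437 0.1474 0.1503]
top plug [ 0.493 -0.139  0.085]
topplug knob 85 mec [ 0.492  -0.1429  0.0156] mean [ 0.4916 -0.143   0.0847] zpct [0.08   0.085  0.0892]
top flange 291 mec [ 0.4926 -0.1395  0.0449] mean [ 0.4916 -0.1401  0.0489] zpct [0.0462 0.0486 0.0527]
top rest 829 mec [ 0.4928 -0.1431  0.0702] mean [ 0.4916 -0.1427  0.045 ] zpct [0.0415 0.045  0.0485]
top big [ 0.615 -0.126  0.1  ]
topbig knob 139 mec [ 0.6223 -0.1278  0.0201] mean [ 0.6224 -0.1281  0.0996] zpct [0.0954 0.0997 0.1032]
top bigflange 82 mec [ 0.6224 -0.1283  0.0384] mean [ 0.6186 -0.1224  0.0577] zpct [0.0552 0.0562 0.0679]
top neck [0.595 0.202 0.103]
topneck 204 mec [0.5907 0.1965 0.0307] mean [0.5908 0.1966 0.1483] zpct [0.1443 0.1486 0.1519]
```

View pics/crop.png

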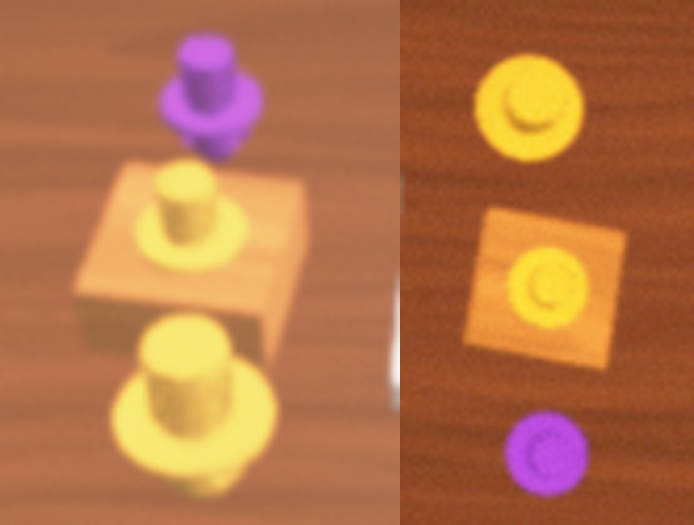

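The crop confirms it: the plug in the rest has a knob radius of about 15.5 mm, against about 20 mm for the free yellow one, so it is the smaller yellow plug. Plug is at (0.493, -0.143) and the neck at (0.591, 0.196). I'll approach with the tool's x axis along world y.

Emit:
{"name": "step_arm", "arguments": {
  "commands": [
    {"fingers": -0.3,"dx": -0.256,"dy": -0.336,"dz": 0,"roll": 73.6},
    {"fingers": -0.3,"dx": -0.256,"dy": -0.336,"dz": 0,"roll": 73.6},
    {"fingers": -0.3,"dx": -0.256,"dy": -0.336,"dz": 0,"roll": 73.6},
    {"fingers": -0.3,"dx": -0.256,"dy": -0.336,"dz": 0,"roll": 73.6},
    {"fingers": -0.3,"dx": -0.256,"dy": -0.336,"dz": 0,"roll": 73.6},
    {"fingers": -0.3,"dx": -0.256,"dy": -0.336,"dz": 0,"roll": 73.6},
    {"fingers": -0.3,"dx": -0.256,"dy": -0.336,"dz": 0,"roll": 73.6},
    {"fingers": -0.3,"dx": -0.256,"dy": -0.336,"dz": 0,"roll": 73.6}
  ]
}}

```text
time: 1.1
tool_pos: [0.3417, 0.2504, 0.231]
tcp_rot: [2.227, 2.216, -0.001]
wrist_force: [0.7, -0.2, -0.0]
width: 0.651
grip_force: 0.0
```

Emit:
{"name": "step_arm", "arguments": {
  "commands": [
    {"fingers": -0.3,"dx": -0.393,"dy": 0.151,"dz": 0},
    {"fingers": -0.3,"dx": -0.393,"dy": 0.151,"dz": 0},
    {"fingers": -0.3,"dx": -0.393,"dy": 0.151,"dz": 0},
    {"fingers": -0.3,"dx": -0.393,"dy": 0.151,"dz": 0},
    {"fingers": -0.3,"dx": -0.393,"dy": 0.151,"dz": 0},
    {"fingers": -0.3,"dx": -0.393,"dy": 0.151,"dz": 0},
    {"fingers": -0.3,"dx": -0.393,"dy": 0.151,"dz": 0},
    {"fingers": -0.3,"dx": -0.393,"dy": 0.151,"dz": 0.08}
  ]
}}

```text
invalid input
```

Emit:
{"name": "step_arm", "arguments": {
  "commands": [
    {"fingers": -0.3,"dx": -0.393,"dy": 0.151,"dz": 0,"roll": 0},
    {"fingers": -0.3,"dx": -0.393,"dy": 0.151,"dz": 0,"roll": 0},
    {"fingers": -0.3,"dx": -0.393,"dy": 0.151,"dz": 0,"roll": 0},
    {"fingers": -0.3,"dx": -0.393,"dy": 0.151,"dz": 0,"roll": 0},
    {"fingers": -0.3,"dx": -0.393,"dy": 0.151,"dz": 0,"roll": 0},
    {"fingers": -0.3,"dx": -0.393,"dy": 0.151,"dz": 0,"roll": 0},
    {"fingers": -0.3,"dx": -0.393,"dy": 0.151,"dz": 0,"roll": 0},
    {"fingers": -0.3,"dx": -0.393,"dy": 0.151,"dz": 0.08,"roll": 0}
  ]
}}

```text
time: 2.1
tool_pos: [0.4991, -0.1437, 0.1736]
tcp_rot: [2.214, 2.211, 0.01]
wrist_force: [1.0, 0.4, -1.4]
width: 0.65
grip_force: 0.0
```

Emit:
{"name": "step_arm", "arguments": {
  "commands": [
    {"fingers": -0.3,"dx": 0,"dy": 0,"dz": 0.06,"roll": 0},
    {"fingers": -0.3,"dx": 0,"dy": 0,"dz": 0.06,"roll": 0},
    {"fingers": -0.3,"dx": 0,"dy": 0,"dz": 0.06,"roll": 0},
    {"fingers": -0.3,"dx": 0,"dy": 0,"dz": 0.06,"roll": 0}
  ]
}}

```text
time: 2.6
tool_pos: [0.4951, -0.1402, 0.1121]
tcp_rot: [2.216, 2.219, 0.004]
wrist_force: [-0.0, -1.2, 0.4]
width: 0.651
grip_force: 0.0
```

Emit:
{"name": "step_arm", "arguments": {
  "commands": [
    {"fingers": -0.3,"dx": -0.0025,"dy": -0.002,"dz": 0.03,"roll": 0},
    {"fingers": -0.3,"dx": -0.0025,"dy": -0.002,"dz": 0.057,"roll": 0},
    {"fingers": -0.3,"dx": -0.0025,"dy": -0.002,"dz": 0.057,"roll": 0},
    {"fingers": -0.3,"dx": -0.0025,"dy": -0.002,"dz": 0.057,"roll": 0},
    {"fingers": -0.3,"dx": -0.0025,"dy": -0.002,"dz": 0.057,"roll": 0}
  ]
}}

```text
time: 3.22
tool_pos: [0.4921, -0.1429, 0.0539]
tcp_rot: [2.218, 2.22, 0.003]
wrist_force: [-0.5, 0.5, 0.1]
width: 0.651
grip_force: 0.0
```

Emit:
{"name": "step_arm", "arguments": {
  "commands": [
    {"fingers": 0.1,"dx": 0,"dy": 0,"dz": 0,"roll": 0},
    {"fingers": 0.5,"dx": 0,"dy": 0,"dz": 0,"roll": 0},
    {"fingers": 1,"dx": 0,"dy": 0,"dz": 0,"roll": 0},
    {"fingers": 1,"dx": 0,"dy": 0,"dz": 0,"roll": 0},
    {"fingers": 1,"dx": 0,"dy": 0,"dz": 0,"roll": 0},
    {"fingers": 1,"dx": 0,"dy": 0,"dz": 0,"roll": 0}
  ],
  "squeeze": 40
}}

```text
time: 3.98
tool_pos: [0.4911, -0.1426, 0.0529]
tcp_rot: [2.22, 2.221, 0.001]
wrist_force: [-1.5, -0.0, 6.0]
width: 0.338
grip_force: 39.3
```

Emit:
{"name": "step_arm", "arguments": {
  "commands": [
    {"fingers": 1,"dx": 0,"dy": 0,"dz": -0.02,"roll": 0},
    {"fingers": 1,"dx": 0,"dy": 0,"dz": -0.06,"roll": 0},
    {"fingers": 1,"dx": 0,"dy": 0,"dz": -0.11,"roll": 0},
    {"fingers": 1,"dx": 0,"dy": 0,"dz": -0.16,"roll": 0},
    {"fingers": 1,"dx": 0,"dy": 0,"dz": -0.19,"roll": 0},
    {"fingers": 1,"dx": 0,"dy": 0,"dz": -0.19,"roll": 0},
    {"fingers": 1,"dx": 0,"dy": 0,"dz": -0.19,"roll": 0}
  ]
}}

```text
time: 4.85
tool_pos: [0.489, -0.1419, 0.2395]
tcp_rot: [-2.219, -2.22, 0.002]
wrist_force: [-0.5, 0.8, -4.1]
width: 0.338
grip_force: 40.3
```

Emit:
{"name": "step_arm", "arguments": {
  "commands": [
    {"fingers": 1,"dx": 0.04,"dy": 0.012,"dz": 0,"roll": 0},
    {"fingers": 1,"dx": 0.09,"dy": 0.027,"dz": 0,"roll": 0},
    {"fingers": 1,"dx": 0.14,"dy": 0.042,"dz": 0,"roll": 0},
    {"fingers": 1,"dx": 0.19,"dy": 0.057,"dz": 0,"roll": 0},
    {"fingers": 1,"dx": 0.24,"dy": 0.072,"dz": 0,"roll": 0},
    {"fingers": 1,"dx": 0.29,"dy": 0.087,"dz": 0,"roll": 0},
    {"fingers": 1,"dx": 0.32,"dy": 0.096,"dz": 0,"roll": 0},
    {"fingers": 1,"dx": 0.339,"dy": 0.1,"dz": 0,"roll": 0}
  ]
}}

```text
time: 5.85
tool_pos: [0.5888, 0.1978, 0.2382]
tcp_rot: [-2.217, -2.222, 0.008]
wrist_force: [-0.1, -0.1, -3.0]
width: 0.341
grip_force: 40.2
```

Emit:
{"name": "step_arm", "arguments": {
  "commands": [
    {"fingers": 1,"dx": 0,"dy": 0,"dz": 0,"roll": 0},
    {"fingers": 1,"dx": 0,"dy": 0,"dz": 0,"roll": 0},
    {"fingers": 1,"dx": 0,"dy": 0,"dz": 0,"roll": 0},
    {"fingers": 1,"dx": 0,"dy": 0,"dz": 0,"roll": 0}
  ]
}}

```text
time: 6.35
tool_pos: [0.5902, 0.1958, 0.242]
tcp_rot: [2.222, 2.22, 0.0]
wrist_force: [0.4, 0.5, -2.8]
width: 0.339
grip_force: 40.2
```

```bash
python3 - <<'E'
from h import *
o=[]
for n in("scene","top"):
    im,d,P=cloud(n); np.savez(n+"2",im=im,d=d,P=P)
    u0,v0=(300,110) if n=="scene" else (170,150)
    o.append(cv2.resize(im[v0:v0+130,u0:u0+100],None,fx=4,fy=4,interpolation=cv2.INTER_CUBIC))
cv2.imwrite("pics/held.png",np.hstack(o))
s=read_state(); print(s["tool_pos"],s["tcp_rot"],s["q"].round(3),s["wrist_force"],s["torque"],s["time"])
E
```

```text
[0.59029136 0.19607695 0.24210974] [2.22170851e+00 2.22076941e+00 6.11856458e-04] [ 0.281  0.158  1.711 -0.     1.272  0.281] [ 0.60684494 -0.479291   -3.23254786] [-0.04806906  0.0537391  -0.01555038] 6.45
```

View pics/held.png

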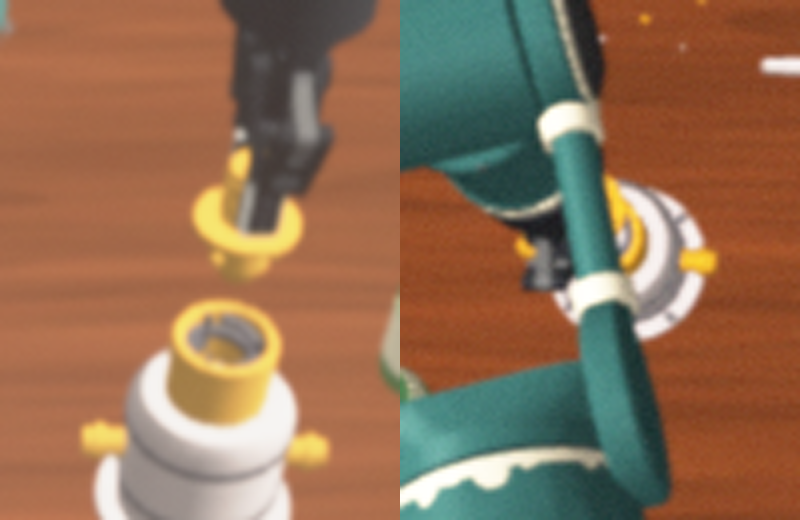

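The plug hangs upright in the gripper, with its flange at about (361,163) in the scene view, above the neck at (356,194). I'll measure the flange centre against the neck in this view.

```bash
python3 - <<'E'
from h import *
from scipy.optimize import least_squares
D=np.load("scene2.npz"); im=D["im"]; P=D["P"]
c=calibration("scene");K=np.array(c["intrinsics"]);T=np.linalg.inv(np.array(c["world_to_cam"]))
hsv=cv2.cvtColor(im,cv2.COLOR_BGR2HSV)
m=cv2.inRange(hsv,(18,120,120),(36,255,255))
def ray(u,v,z):
    d=T[:3,:3]@np.array([(u-K[0,2])/K[0,0],-(v-K[1,2])/K[1,1],-1]); o=T[:3,3]; return (o+d*(z-o[2])/d[2])
for n,(v0,v1,u0,u1),z in(("flange",(153,185,340,385),.2365),("neck",(180,218,338,378),.149)):
    s=np.zeros_like(m); s[v0:v1,u0:u1]=m[v0:v1,u0:u1]
    q=P[s>0]; 
    if n=="flange": q=q[(q[:,2]>.22)&(q[:,2]<.25)]
    else: q=q[(q[:,2]>.142)&(q[:,2]<.156)]
    (x,y),R=cv2.minEnclosingCircle(q[:,:2].astype(np.float32)); print(n,len(q),round(x,4),round(y,4),round(R,4),np.median(q[:,2]))
    us=np.where(s.any(0))[0]; 
    for v in range(v0,v1,2):
        w=np.where(s[v])[0]
        if len(w): a,b=ray(w[0]-.5,v,z),ray(w[-1]+.5,v,z); print(v,w[0],w[-1],"midy",((a+b)/2)[1].round(4),"x",a[0].round(4),"w",(b-a)[1].round(4))
E
```

```text
flange 235 0.5924 0.1936 0.0293 0.23792006123514842
153 358 361 midy 0.197 x 0.55 w 0.009
155 357 360 midy 0.1937 x 0.5572 w 0.0089
157 352 359 midy 0.1859 x 0.5643 w 0.0178
159 350 359 midy 0.1826 x 0.5713 w 0.0221
161 349 373 midy 0.1959 x 0.5782 w 0.0549
163 348 374 midy 0.1948 x 0.5851 w 0.059
165 349 374 midy 0.1948 x 0.5918 w 0.0565
167 350 374 midy 0.1948 x 0.5985 w 0.054
169 351 374 midy 0.1949 x 0.6051 w 0.0516
171 353 372 midy 0.1938 x 0.6117 w 0.0427
173 353 369 midy 0.1896 x 0.6182 w 0.0361
175 354 366 midy 0.1864 x 0.6246 w 0.0275
177 356 365 midy 0.1865 x 0.6309 w 0.021
neck 213 0.5918 0.1966 0.0321 0.1477776137523178
186 348 360 midy 0.1957 x 0.5638 w 0.031
188 346 364 midy 0.1971 x 0.5707 w 0.045
190 344 367 midy 0.1972 x 0.5776 w 0.0566
192 343 368 midy 0.1962 x 0.5844 w 0.061
194 343 369 midy 0.1964 x 0.5911 w 0.063
196 344 369 midy 0.1965 x 0.5978 w 0.0604
198 344 369 midy 0.1955 x 0.6044 w 0.06
200 344 368 midy 0.1934 x 0.6109 w 0.0574
202 344 367 midy 0.1913 x 0.6174 w 0.0549
204 343 366 midy 0.1881 x 0.6238 w 0.0546
206 343 365 midy 0.186 x 0.6301 w 0.0521
208 344 365 midy 0.1862 x 0.6364 w 0.0495
210 345 364 midy 0.1853 x 0.6427 w 0.0448
212 347 363 midy 0.1855 x 0.6488 w 0.0379
214 351 360 midy 0.1857 x 0.655 w 0.0222
```

Emit:
{"name": "step_arm", "arguments": {
  "commands": [
    {"fingers": 1,"dx": 0.0013,"dy": 0,"dz": 0.02,"roll": 0},
    {"fingers": 1,"dx": 0.0013,"dy": 0,"dz": 0.04,"roll": 0},
    {"fingers": 1,"dx": 0.0013,"dy": 0,"dz": 0.046,"roll": 0},
    {"fingers": 1,"dx": 0.0013,"dy": 0,"dz": 0.05,"roll": 0},
    {"fingers": 1,"dx": 0.0013,"dy": 0,"dz": 0.052,"roll": 0},
    {"fingers": 1,"dx": 0.0013,"dy": 0,"dz": 0.054,"roll": 0},
    {"fingers": 1,"dx": 0.0013,"dy": 0,"dz": 0.056,"roll": 0},
    {"fingers": 1,"dx": 0.0013,"dy": 0,"dz": 0.056,"roll": 0}
  ]
}}

```text
time: 7.45
tool_pos: [0.5902, 0.198, 0.1859]
tcp_rot: [2.221, 2.222, 0.0]
wrist_force: [-0.3, 0.8, -2.9]
width: 0.34
grip_force: 40.2
```

Emit:
{"name": "step_arm", "arguments": {
  "commands": [
    {"fingers": 1,"dx": 0,"dy": 0,"dz": 0.003,"roll": 0},
    {"fingers": 1,"dx": 0,"dy": 0,"dz": 0.005,"roll": 0},
    {"fingers": 1,"dx": 0,"dy": 0,"dz": 0.007,"roll": 0},
    {"fingers": 1,"dx": 0,"dy": 0,"dz": 0.009,"roll": 0},
    {"fingers": 1,"dx": 0,"dy": 0,"dz": 0.009,"roll": 0}
  ]
}}

```text
time: 8.07
tool_pos: [0.59, 0.1979, 0.1765]
tcp_rot: [-2.221, -2.222, 0.001]
wrist_force: [0.9, -0.4, -2.9]
width: 0.342
grip_force: 40.2
```

Emit:
{"name": "step_arm", "arguments": {
  "commands": [
    {"fingers": 1,"dx": 0,"dy": 0,"dz": 0.001,"roll": 0},
    {"fingers": 1,"dx": 0,"dy": 0,"dz": 0.002,"roll": 0},
    {"fingers": 1,"dx": 0,"dy": 0,"dz": 0.003,"roll": 0},
    {"fingers": 1,"dx": 0,"dy": 0,"dz": 0.003,"roll": 0}
  ]
}}

```text
time: 8.57
tool_pos: [0.5901, 0.198, 0.1737]
tcp_rot: [-2.221, -2.222, 0.0]
wrist_force: [-0.2, -0.5, -3.7]
width: 0.338
grip_force: 40.2
```

Emit:
{"name": "step_arm", "arguments": {
  "commands": [
    {"fingers": 1,"dx": 0,"dy": 0,"dz": 0.001,"roll": 0},
    {"fingers": 1,"dx": 0,"dy": 0,"dz": 0.002,"roll": 0},
    {"fingers": 1,"dx": 0,"dy": 0,"dz": 0.003,"roll": 0},
    {"fingers": 1,"dx": 0,"dy": 0,"dz": 0.003,"roll": 0}
  ]
}}

```text
time: 9.07
tool_pos: [0.5901, 0.1979, 0.1706]
tcp_rot: [-2.221, -2.222, 0.0]
wrist_force: [0.1, 0.0, -3.7]
width: 0.34
grip_force: 40.2
```

Emit:
{"name": "step_arm", "arguments": {
  "commands": [
    {"fingers": 1,"dx": 0,"dy": 0,"dz": 0.001,"roll": 0},
    {"fingers": 1,"dx": 0,"dy": 0,"dz": 0.002,"roll": 0},
    {"fingers": 1,"dx": 0,"dy": 0,"dz": 0.003,"roll": 0},
    {"fingers": 1,"dx": 0,"dy": 0,"dz": 0.003,"roll": 0}
  ]
}}

```text
time: 9.57
tool_pos: [0.5901, 0.1979, 0.1676]
tcp_rot: [-2.221, -2.222, 0.0]
wrist_force: [0.7, 0.6, -3.2]
width: 0.34
grip_force: 40.2
```

Emit:
{"name": "step_arm", "arguments": {
  "commands": [
    {"fingers": 1,"dx": 0,"dy": 0,"dz": 0.001,"roll": 0},
    {"fingers": 1,"dx": 0,"dy": 0,"dz": 0.002,"roll": 0},
    {"fingers": 1,"dx": 0,"dy": 0,"dz": 0.002,"roll": 0}
  ]
}}

```text
time: 9.95
tool_pos: [0.5901, 0.198, 0.1656]
tcp_rot: [-2.221, -2.222, 0.0]
wrist_force: [0.3, -0.1, -3.0]
width: 0.341
grip_force: 40.2
```

Emit:
{"name": "step_arm", "arguments": {
  "commands": [
    {"fingers": 1,"dx": 0,"dy": 0,"dz": 0.001,"roll": 0},
    {"fingers": 1,"dx": 0,"dy": 0,"dz": 0.002,"roll": 0},
    {"fingers": 1,"dx": 0,"dy": 0,"dz": 0.002,"roll": 0}
  ]
}}

```text
time: 10.32
tool_pos: [0.5902, 0.198, 0.1638]
tcp_rot: [2.221, 2.222, 0.0]
wrist_force: [-0.3, -0.2, -3.6]
width: 0.34
grip_force: 40.2
```

Emit:
{"name": "step_arm", "arguments": {
  "commands": [
    {"fingers": 1,"dx": 0,"dy": 0,"dz": 0.001,"roll": 0},
    {"fingers": 1,"dx": 0,"dy": 0,"dz": 0.001,"roll": 0}
  ]
}}

```text
time: 10.58
tool_pos: [0.5903, 0.198, 0.1635]
tcp_rot: [2.221, 2.222, 0.001]
wrist_force: [-1.4, -0.9, 1.7]
width: 0.341
grip_force: 40.7
```

The plug dropped in at once: contact comes with the flange about 5.5 mm above the rim, inside the 4.5–6.5 mm thread-start band. I'll run it in clockwise, sinking about 4 mm per rad.

Emit:
{"name": "step_arm", "arguments": {
  "commands": [
    {"fingers": 1,"dx": 0,"dy": 0,"dz": 0,"roll": 4},
    {"fingers": 1,"dx": 0,"dy": 0,"dz": 0,"roll": 8},
    {"fingers": 1,"dx": 0,"dy": 0,"dz": 0.0002,"roll": 12},
    {"fingers": 1,"dx": 0,"dy": 0,"dz": 0.0005,"roll": 16},
    {"fingers": 1,"dx": 0,"dy": 0,"dz": 0.0008,"roll": 20},
    {"fingers": 1,"dx": 0,"dy": 0,"dz": 0.0008,"roll": 20}
  ]
}}

```text
time: 11.32
tool_pos: [0.5906, 0.1981, 0.1622]
tcp_rot: [2.572, 1.803, 0.001]
wrist_force: [-0.5, 0.3, -0.7]
width: 0.338
grip_force: 40.6
```

```bash
python3 -c "
from h import *
s=read_state(); print(s['tool_pos'],s['wrist_force'],s['torque'],s['q'].round(3))"
```

```text
[0.59055813 0.19809141 0.16216966] [-0.50719743  0.27186913 -0.72240183] [ 0.02657601 -0.04148941 -0.01980216] [0.284 0.217 1.793 0.    1.131 0.632]
```

Emit:
{"name": "step_arm", "arguments": {
  "commands": [
    {"fingers": 1,"dx": 0,"dy": 0,"dz": 0.0003,"roll": 5},
    {"fingers": 1,"dx": 0,"dy": 0,"dz": 0.0007,"roll": 10},
    {"fingers": 1,"dx": 0,"dy": 0,"dz": 0.001,"roll": 15},
    {"fingers": 1,"dx": 0,"dy": 0,"dz": 0.0014,"roll": 20},
    {"fingers": 1,"dx": 0,"dy": 0,"dz": 0.0017,"roll": 25},
    {"fingers": 1,"dx": 0,"dy": 0,"dz": 0.0017,"roll": 25}
  ]
}}

```text
time: 12.08
tool_pos: [0.5905, 0.198, 0.1605]
tcp_rot: [2.901, 1.206, 0.001]
wrist_force: [0.6, -0.6, 0.2]
width: 0.34
grip_force: 40.5
```

```bash
python3 -c "
from h import *
s=read_state(); print(s['tool_pos'],s['wrist_force'],s['torque'],s['q'].round(3))"
```

```text
[0.59053751 0.19797424 0.16050381] [ 0.61708761 -0.55936331  0.2139174 ] [-0.01140045 -0.12251417 -0.00917181] [ 0.284  0.218  1.794 -0.     1.128  1.067]
```

Emit:
{"name": "step_arm", "arguments": {
  "commands": [
    {"fingers": 1,"dx": 0,"dy": 0,"dz": 0.0003,"roll": 5},
    {"fingers": 1,"dx": 0,"dy": 0,"dz": 0.0007,"roll": 10},
    {"fingers": 1,"dx": 0,"dy": 0,"dz": 0.001,"roll": 15},
    {"fingers": 1,"dx": 0,"dy": 0,"dz": 0.0014,"roll": 20},
    {"fingers": 1,"dx": 0,"dy": 0,"dz": 0.0014,"roll": 20}
  ]
}}

```text
time: 12.7
tool_pos: [0.5908, 0.1977, 0.1591]
tcp_rot: [3.065, 0.685, 0.002]
wrist_force: [2.8, -2.0, -0.7]
width: 0.336
grip_force: 40.5
```

```bash
python3 -c "
from h import *
s=read_state(); print(s['tool_pos'],s['wrist_force'],s['torque'],s['q'].round(3))"
```

```text
[0.59076394 0.19772683 0.15909702] [ 2.76351627 -1.99451719 -0.70978008] [-0.24052434 -0.26552188 -0.02859332] [ 2.830e-01  2.200e-01  1.796e+00 -1.000e-03  1.125e+00  1.415e+00]
```

Emit:
{"name": "step_arm", "arguments": {
  "commands": [
    {"fingers": 1,"dx": 0,"dy": 0,"dz": 0.0003,"roll": 4},
    {"fingers": 1,"dx": 0,"dy": 0,"dz": 0.0006,"roll": 8},
    {"fingers": 1,"dx": 0,"dy": 0,"dz": 0.0009,"roll": 12},
    {"fingers": 1,"dx": 0,"dy": 0,"dz": 0.0009,"roll": 12}
  ]
}}

```text
time: 13.2
tool_pos: [0.5908, 0.1975, 0.1583]
tcp_rot: [3.12, 0.361, 0.002]
wrist_force: [2.0, -3.1, -0.1]
width: 0.338
grip_force: 40.4
```

```bash
python3 -c "
from h import *
s=read_state(); print(s['tool_pos'],s['wrist_force'],s['torque'],s['q'].round(3))"
```

```text
[0.59082105 0.19745529 0.15826769] [ 1.98684506 -3.08469007 -0.12082671] [-0.53338384 -0.41549699  0.04862899] [ 2.830e-01  2.200e-01  1.796e+00 -1.000e-03  1.124e+00  1.624e+00]
```

Emit:
{"name": "step_arm", "arguments": {
  "commands": [
    {"fingers": 1,"dx": 0,"dy": 0,"dz": 0.0003,"roll": 4},
    {"fingers": 1,"dx": 0,"dy": 0,"dz": 0.0006,"roll": 8},
    {"fingers": 1,"dx": 0,"dy": 0,"dz": 0.0006,"roll": 8}
  ]
}}

```text
time: 13.58
tool_pos: [0.5909, 0.1973, 0.1579]
tcp_rot: [3.137, 0.143, 0.002]
wrist_force: [2.2, -4.4, 0.4]
width: 0.339
grip_force: 40.6
```

```bash
python3 -c "
from h import *
s=read_state(); print(s['tool_pos'],s['wrist_force'],s['torque'],s['q'].round(3))"
```

```text
[0.59088865 0.19731829 0.15791736] [ 2.21511176 -4.44081487  0.38483061] [-0.84235533 -0.37222834  0.02994513] [ 2.830e-01  2.210e-01  1.797e+00 -1.000e-03  1.123e+00  1.764e+00]
```

Emit:
{"name": "step_arm", "arguments": {
  "commands": [
    {"fingers": 1,"dx": 0.0005,"dy": 0.001,"dz": 0,"roll": 0},
    {"fingers": 1,"dx": 0.0005,"dy": 0.001,"dz": 0,"roll": 0}
  ]
}}

```text
time: 13.82
tool_pos: [0.591, 0.1972, 0.1579]
tcp_rot: [-3.138, -0.14, -0.001]
wrist_force: [1.8, -2.6, 3.0]
width: 0.34
grip_force: 40.8
```

```bash
python3 -c "
from h import *
s=read_state(); print(s['tool_pos'],s['wrist_force'],s['torque'],s['q'].round(3))"
```

```text
[0.59098637 0.19723881 0.15789149] [ 1.79203036 -2.64377418  3.02894049] [-0.53222317 -0.07476405  0.10255067] [0.282 0.221 1.796 0.    1.124 1.764]
```

Emit:
{"name": "step_arm", "arguments": {
  "commands": [
    {"fingers": 1,"dx": 0.0002,"dy": 0.001,"dz": 0.0003,"roll": 4},
    {"fingers": 1,"dx": 0.0002,"dy": 0.001,"dz": 0.0005,"roll": 8},
    {"fingers": 1,"dx": 0.0002,"dy": 0.001,"dz": 0.0005,"roll": 8}
  ]
}}

```text
time: 14.2
tool_pos: [0.5917, 0.1969, 0.1579]
tcp_rot: [-3.139, 0.079, -0.003]
wrist_force: [0.4, -0.6, 5.7]
width: 0.342
grip_force: 41.0
```

```bash
python3 -c "
from h import *
s=read_state(); print(s['tool_pos'],s['wrist_force'],s['torque'],s['q'].round(3))"
```

```text
[0.59171039 0.19687521 0.15790214] [ 0.41910166 -0.58310596  5.68824412] [-0.26162447 -0.13147753 -0.03172253] [2.810e-01 2.210e-01 1.796e+00 1.000e-03 1.122e+00 1.902e+00]
```

Emit:
{"name": "step_arm", "arguments": {
  "commands": [
    {"fingers": 1,"dx": 0,"dy": 0,"dz": 0,"roll": 3},
    {"fingers": 1,"dx": 0,"dy": 0,"dz": 0,"roll": 6},
    {"fingers": 1,"dx": 0,"dy": 0,"dz": 0,"roll": 6}
  ]
}}

```text
time: 14.58
tool_pos: [0.5922, 0.1962, 0.1579]
tcp_rot: [-3.132, 0.241, -0.004]
wrist_force: [2.6, -1.7, 5.1]
width: 0.339
grip_force: 41.0
```

```bash
python3 -c "
from h import *
s=read_state(); print(s['tool_pos'],s['wrist_force'],s['torque'],s['q'].round(3))"
```

```text
[0.59216849 0.19624132 0.15790034] [ 2.58954858 -1.71495114  5.08066291] [-0.45957548 -0.36633523  0.54523712] [ 2.800e-01  2.210e-01  1.796e+00 -1.000e-03  1.122e+00  2.005e+00]
```

Twist has risen to 0.55 N m and the height is steady at 157.9 mm, so the flange is home. I'll ease the twist, release and retreat upward.

Emit:
{"name": "step_arm", "arguments": {
  "commands": [
    {"fingers": 1,"dx": 0,"dy": 0,"dz": 0,"roll": -4},
    {"fingers": 0.2,"dx": 0,"dy": 0,"dz": -0.0005,"roll": -4},
    {"fingers": -0.3,"dx": 0,"dy": 0,"dz": -0.0005,"roll": -4},
    {"fingers": -0.3,"dx": 0,"dy": 0,"dz": -0.0005,"roll": -4},
    {"fingers": -0.3,"dx": 0,"dy": 0,"dz": -0.0005,"roll": -4},
    {"fingers": -0.3,"dx": 0,"dy": 0,"dz": -0.0005,"roll": -4}
  ]
}}

```text
time: 15.32
tool_pos: [0.5909, 0.196, 0.1572]
tcp_rot: [3.139, -0.136, -0.001]
wrist_force: [-0.4, 0.7, 1.2]
width: 0.651
grip_force: 0.0
```

Emit:
{"name": "step_arm", "arguments": {
  "commands": [
    {"fingers": -0.3,"dx": 0,"dy": 0,"dz": -0.02,"roll": 0},
    {"fingers": -0.3,"dx": 0,"dy": 0,"dz": -0.05,"roll": 0},
    {"fingers": -0.3,"dx": 0,"dy": 0,"dz": -0.1,"roll": 0},
    {"fingers": -0.3,"dx": 0,"dy": 0,"dz": -0.14,"roll": 0},
    {"fingers": -0.3,"dx": -0.05,"dy": 0,"dz": -0.14,"roll": 0},
    {"fingers": -0.3,"dx": -0.1,"dy": 0,"dz": -0.14,"roll": 0},
    {"fingers": -0.3,"dx": -0.1,"dy": 0,"dz": -0.14,"roll": 0},
    {"fingers": -0.3,"dx": -0.1,"dy": 0,"dz": -0.14,"roll": 0}
  ]
}}

```text
time: 16.32
tool_pos: [0.4921, 0.2049, 0.2991]
tcp_rot: [-3.138, 0.136, -0.005]
wrist_force: [-0.3, 0.0, 0.2]
width: 0.647
grip_force: 0.0
```

```bash
python3 - <<'E'
from h import *
im,d,P=cloud("scene"); cv2.imwrite("pics/end.png",cv2.resize(im[130:260,300:430],None,fx=4.5,fy=4.5,interpolation=cv2.INTER_CUBIC))
hs=cv2.inRange(cv2.cvtColor(im,cv2.COLOR_BGR2HSV),(18,120,120),(36,255,255))>0
for lo,hi,n in((.18,.2,"knobtop"),(.15,.16,"flange")):
    m=hs&(P[...,2]>lo)&(P[...,2]<hi)&(np.hypot(P[...,0]-.591,P[...,1]-.196)<.05); q=P[m]
    print(n,len(q),cv2.minEnclosingCircle(q[:,:2].astype(np.float32)),np.percentile(q[:,2],[25,50,75]))
s=read_state();print(s["tool_pos"],s["wrist_force"],s["grip_force"],s["time"])
E
```

```text
knobtop 128 ((0.5913444757461548, 0.19612117111682892), 0.016542362049221992) [0.18637969 0.18826177 0.18907441]
flange 237 ((0.5934376120567322, 0.1959085464477539), 0.030318817123770714) [0.1527766  0.15359959 0.15453611]
[0.49252328 0.2048616  0.29873593] [ 0.11868032 -0.71245893  0.0417666 ] 0.0 16.375
```

View pics/end.png

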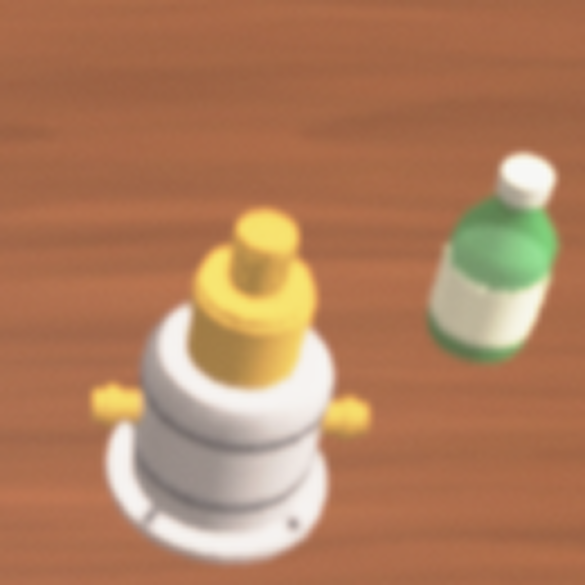

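The plug sits upright with its flange on the rim at crop (255,290): its top reads about 154 mm (155 expected) and the knob top about 188 mm (190 expected). The gripper is well clear.

```bash
python3 -c "
from workcell import *
print(finish_job())"
```

```text
the job is handed in; nothing more can be done
None
```

The brass plug is screwed into the fluxer neck until it stopped, with its flange on the rim, and released; the job is handed in at about 16 s of the 72 s allowed, and no verdict came back.

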